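# Lock the coffee grinder with its snap pin and tug-test it

## Robot

A 6-joint arm with a two-finger parallel gripper is mounted at the origin on the work surface. World frame = base frame: x ahead of the robot, y to its left, z up, the work surface at z = 0. Lengths are in m, angles in rad, forces in N, time in s.
With the tool pointing down it reaches from about 0.375 to 0.9 m from the base axis. Payload 3.1 kg.
Tool frame: the origin (TCP) lies midway between the tips of the shut fingers; the grasp point (between the pads) lies pinch_z behind it (pinch_z is the distance from the TCP to the grasp point, in m); y points along the fingers, z is the direction in which the jaws open and shut, and the axes are right-handed (so a half turn about y gives the same grasp; the last joint's range is limited). The gripper opens to 87 mm and grips with 3 to 60 N. Pads are 19 mm wide; open, the fingers measure 117 mm over their backs; the gripper's body (75 mm by 190 mm) begins 51 mm behind the grasp point.
Start: joints at [1.046, 0.527, 1.433, -0, 1.181, -0.178], TCP at [0.212, 0.588, 0.223] pointing down, gripper open.
Joint ranges: [-3.08, 3.08], [-0.75, 2.2], [0.22, 2.44], [-1.43, 4.57], [0, 2.65], [-2.85, 2.85]. Speed limits (rad/s): [2.79, 2.79, 3.14, 3.14, 3.14, 3.14].

## Interface

Orientations are given as a unit quaternion [x, y, z, w].
In Python, from rig import get_obs, camera, hand_in, pinch_z gives the robot as it stands. The module is installed in compiled form; this text tells all that it offers.
- The arm moves only by the tool arm_command, never from a script. Its argument "plan" is a list of rows, each a list of 2 entries, a list of its own where there are three numbers: the shift along the world's x, y, z in units of 25 mm (1.0 is 25 mm), then the turn about the world's z in units of 5 degrees (1.0 is 5 degrees). A call has 1 to 5 rows; each row is the pose to reach, as a shift and turn from the pose commanded when the call began; what a row does not reach only later rows make up. A row lasts 1/10 s, in which the tool goes at most 50 mm and 8.59 degrees, less where a joint would pass 70% of its speed; a pose out of reach is approached as far as the arm can. A call with a gripper value outside its range is refused whole. "fingers" is the opening, from -1 (shut) to 1 (fully open), set as the call begins (left out, the last holds). The fingers move at their own pace and stop on an object; "force" is the grip in N (left out, the last holds). Time passes only in rows, so rows that repeat a pose let the fingers close. It gives the time, the measured TCP pose, the force and the opening at its end, in the units of the state.
- get_obs(): the state, without advancing time (a new reading comes with each control period).
- camera(name): name is "scene" or "side" or "wrist"; returns a dict with "pixels" (480x640x3 uint8, red, green, blue), "camera_matrix" (3x3 intrinsics, pixels), "R" (3x3) and "t" (3): a world point X has camera coordinates R X + t. Camera axes: x right, y down, z forward; pixel columns grow to the right and rows downward; lengths in m; the calibration is good to about 2 mm. A picture is of the moment at which its call begins. There is no depth.
- hand_in(): hands the job in, once; it reports no verdict.
The state is a dict: "time": time; "q": joint angles; "joint_velocities": joint speeds; "joint_torque": joint torques, N m; "position": TCP position; "tool_rot": TCP orientation; "ft_force": force on the tool from outside, world axes, zero at the start; "moment": the same for the moment, N m; "grip_width": finger opening in m.
Only numpy, scipy, OpenCV 4.12 (cv2) and the standard library are available. Lean on these libraries where they do the work, as an engineer would, in place of code of your own. Each camera call takes 0.05 s, during which the arm holds its last target.

## Task

Take the round-headed steel locking pin from the wooden rack and push it firmly, without ramming it, down into the bore of the grinder's steel lock block until it snaps in and its head sits fully home on the block. Then prove that it is held: tug it straight up with a steady pull of about 10 newtons for a good second, never jerking or pulling as hard as 20. Let it settle fully home again, let go of it and leave the other things where they are.

Things in the scene. Friction and masses are not known exactly. Their poses are not given: they have to be found in the camera images.
- pin_grip (a point): centre of the locking pin's head, half-way up. The head is a dark round steel cylinder 28 mm in diameter and 46 mm high (23 mm below to 23 mm above this point). The pin stands upright in one of the rack's two holes, the head's underside resting on the rack; z is along the pin, upwards
- pin_tip (a point): the pin's lower end (tip of the nose), 73 mm below pin_grip
- bore (a point): centre of the mouth of the vertical bore in the top face of the steel lock block, 80 mm above the table. Block 60 x 60 x 60 mm; bore 18 mm in diameter, 3 mm chamfer, 60 mm deep. z up. Fully home, the head's underside rests on the block: pin_grip 23 mm above this point, pin_tip 50 mm below it
- latch_spring (a joint): stretch in m of the stiff spring inside the block on which the catches sit: 0 with no pull, 0.05 mm for each newton with which the snapped-in pin is pulled up against the catches, 3 mm at most
- rack: brown wooden rack block, 60 (x) x 150 (y) x 55 mm high, fixed; origin under its centre; two vertical through holes of 21 mm at y = -45 and +45 mm, one holding the pin, the other the plain peg
- peg: bystander: plain dark wooden peg with a square head 30 x 30 x 22 mm, in the other hole of the rack; origin on its axis, 5 mm above the table; head top 72 mm above the origin
- mug: bystander: white mug, 76 mm across, 85 mm high, origin under its centre
- jar: bystander: amber glass jar, 70 mm across, 100 mm high, origin under its centre
- pin: the locking pin, about 0.14 kg; origin at its tip. Below the head: a bright steel shank 16 mm in diameter and 50 mm long with a 10 mm conical nose and a ring groove from 16 to 34 mm above the tip. Snapped in, it has 1 to 10 mm of free play upwards (differs from start to start, cannot be seen) before the catches take the pull
- station: fixed grinder station: wooden board 150 (x) x 350 (y) x 20 mm with the steel lock block and a green grinder with brass hopper (205 mm high, 205 mm from the bore along +y, its nearest edge 145 mm away). Origin on the table right under the bore. Two opposed spring catches (bore's +x and -x sides) resist the pin with up to 15 N somewhere in the last 30 mm of its way, then snap into the groove

How it is judged:
On the way, in this order (a step that is already met when the one before it is completed fails the run):
1. the pin is pressed fully home in the bore (head within 1.5 mm of the block, on the bore's axis) (z of pin_tip in the frame of bore below -0.0485 m and horizontal distance between pin_tip and bore below 0.004 m and angle between pin_tip's own z axis and vertical below 0.1 rad), for 0.1 s.
2. the snapped-in pin is tugged up against the catches with a steady 6 to 14 N for 0.5 s (value of joint latch_spring between 0.0003 and 0.0007 m and horizontal distance between pin_tip and bore below 0.004 m), for 0.5 s.
At the end, for the whole second after the job is handed in: the pin is in the bore, upright within 0.1 rad, on the bore's axis within 4 mm, its head within 3 mm of the block, no pull on the catches, at rest and released (z of pin_tip in the frame of bore below -0.047 m and horizontal distance between pin_tip and bore below 0.004 m and angle between pin_tip's own z axis and vertical below 0.1 rad and value of joint latch_spring below 0.0002 m and linear speed of pin below 0.02 m/s); the robot touches nothing.
It fails at once if the pin is pulled or jerked against the catches with 20 N or more (value of joint latch_spring above 0.001 m).
It fails at once if the pin is rammed: more than 45 N between the pin and the lock block (contact force between pin and station above 45 N).
It fails at once if a bystander is moved by more than 30 mm (distance of any of peg, mug, jar from where it was at the start of the episode above 0.03 m).
It also fails if it takes over 56 s, if anything falls off the work surface, if the arm or the gripper's body presses on something with over 40 N, if the wrist force passes 120 N, or if a joint passes its speed limit or range.

## Working session

There is one attempt and no reset: what is moved stays moved. The work goes in short steps, Python scripts to look and compute and a tool call to move; the robot and the scene stay as the last step left them, time stands still between calls to the robot, and variables do not carry over. Pictures are saved under pics/ and viewed, and the job is handed in when it is done.

Besides the shell and the picture viewer there is one more tool, called after ">>>" as name([rows], argument=value, ...), one row to a line, values as JSON. arm_command: Moves the arm, as the interface text tells. Its arguments: {"type":"object","properties":{"plan":{"type":"array"},"fingers":{"type":"number"},"force":{"type":"number"}},"required":["plan"]}

```bash
mkdir -p pics
python3 - <<'E'
from rig import get_obs,camera,pinch_z
import cv2
o=get_obs();print(o,pinch_z)
for n in("scene","side","wrist"):
    c=camera(n);cv2.imwrite(f"pics/{n}0.png",c["pixels"][:,:,::-1]);print(n,c["camera_matrix"].tolist(),c["R"].tolist(),c["t"])
E
```

```text
{'time': 0.0, 'q': array([ 1.04649724e+00,  5.28478936e-01,  1.43390416e+00, -2.10710018e-05,
        1.18136476e+00, -1.78500218e-01]), 'joint_velocities': array([0.00060752, 0.0006923 , 0.00034457, 0.00175897, 0.00024817,
       0.00015427]), 'joint_torque': array([-4.25213211e-04, -4.40044641e+01, -1.76589811e+01,  6.34526485e-02,
        5.83266187e-02, -1.68127090e-04]), 'position': array([0.21145097, 0.58737142, 0.22156318]), 'tool_rot': array([ 0.69728175, -0.12190309,  0.12139146, -0.69584618]), 'ft_force': array([-0.31051582, -0.25918882,  0.02297404]), 'moment': array([ 0.0443449 , -0.02133534, -0.06760523]), 'grip_width': 0.08694604840051541} 0.0187
scene [[455.86543658411875, 0.0, 313.0369175790556], [0.0, 455.86543658411875, 240.14869624883477], [0.0, 0.0, 1.0]] [[-0.6549896098736838, 0.7554924618312768, -0.014824003293171609], [0.5273084125058585, 0.4429333285184228, -0.7250902734061064], [-0.5412341905848803, -0.4827434169449725, -0.6884942587547276]] [ 0.48114263 -0.21747235  1.18338636]
side [[602.4819214454807, 0.0, 315.40886150041246], [0.0, 602.4819214454807, 242.76529085825166], [0.0, 0.0, 1.0]] [[0.9424475573705735, -0.3341768678402761, -0.01088221515601194], [-0.26462558871864095, -0.7256143926591727, -0.6351826910119426], [0.20436707024751277, 0.6015060882204956, -0.7722852623429542]] [-0.59626441  0.10743563  1.02191766]
wrist [[344.3180543379189, 0.0, 314.9558048462212], [0.0, 344.3180543379189, 236.5906898312245], [0.0, 0.0, 1.0]] [[0.33743517615785434, 0.9413478258979896, -0.0013313784016163574], [0.9037099882971429, -0.3235469490943212, 0.2804026190743167], [0.26352563242177673, -0.09582088712220949, -0.9598815544887908]] [-0.62473131 -0.03337521  0.3912754 ]
```

View pics/scene0.png

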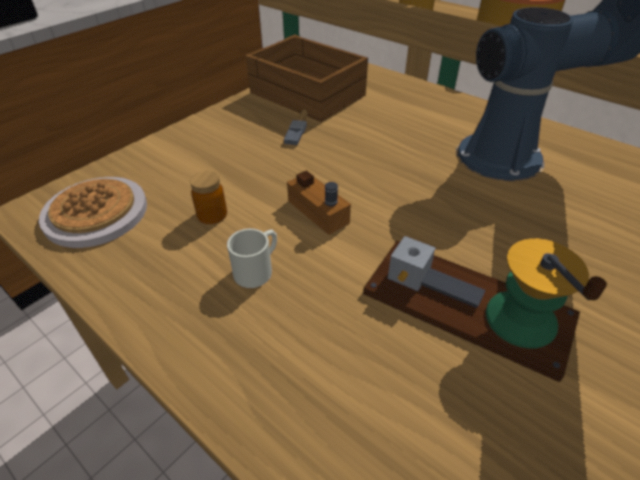

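View pics/side0.png

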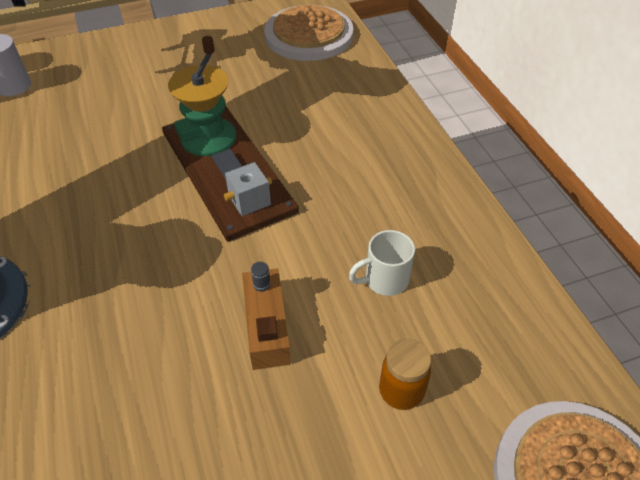

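View pics/wrist0.png

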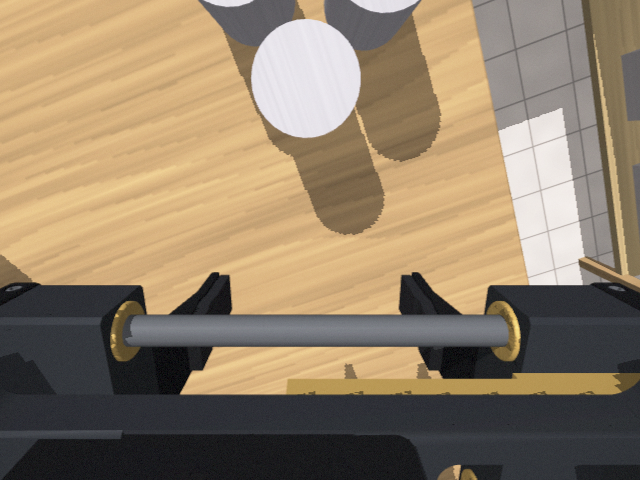

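The scene view shows the pin head at about (331,193), the peg at (305,180) and the bore at (414,252). In the side view the pin head is at about (261,275) and the bore at (246,178). I'll zoom in next.

Run:
```python
import cv2
a=cv2.imread("pics/scene0.png");b=cv2.imread("pics/side0.png")
f=lambda i,x,y,w,h,s:cv2.resize(i[y:y+h,x:x+w],None,fx=s,fy=s,interpolation=cv2.INTER_CUBIC)
cv2.imwrite("pics/z1.png",cv2.vconcat([cv2.hconcat([f(a,310,170,50,50,6),f(a,385,230,50,50,6)]),cv2.hconcat([f(b,235,250,50,50,6),f(b,222,155,50,50,6)])]))
```

```text
(no output)
```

View pics/z1.png

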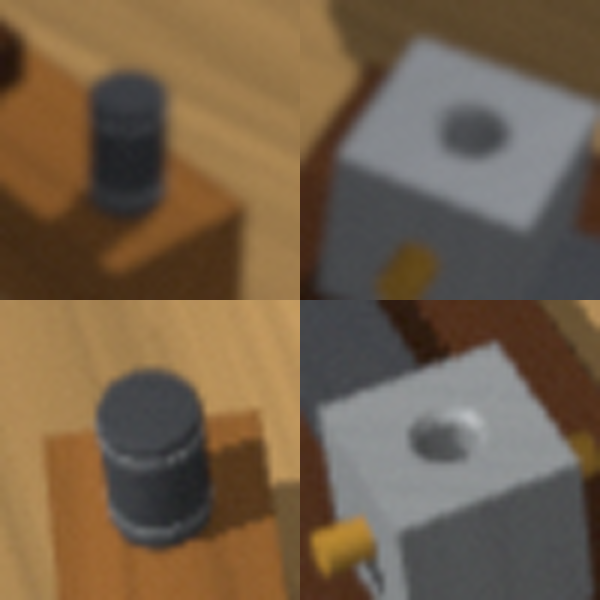

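```bash
cat > h.py <<'E'
import numpy as np,cv2
from rig import get_obs,camera,pinch_z
def ray(c,uv):
    d=c["R"].T@np.linalg.solve(c["camera_matrix"],np.array([uv[0],uv[1],1.]));return -c["R"].T@c["t"],d
def onz(c,uv,z):
    o,d=ray(c,uv);return o+d*(z-o[2])/d[2]
def tri(rs):
    A=0;b=0
    for o,d in rs:
        d=d/np.linalg.norm(d);P=np.eye(3)-np.outer(d,d);A=A+P;b=b+P@o
    return np.linalg.solve(A,b)
E
python3 - <<'E'
from h import *
s=camera("scene");d=camera("side")
for n,a,b,z in(("pin",(331,193.4),(260.4,276),.078),("bore",(413.4,251.4),(246.3,177.4),.08)):
    print(n,onz(s,a,z),onz(d,b,z),tri([ray(s,a),ray(d,b)]))
# block top corners
q=lambda p,ox,oy,cx,cy:((p[0]-cx+.5)/6-.5+ox,(p[1]-cy+.5)/6-.5+oy)
for c,pts,o in((s,[(420,36),(598,103),(530,233),(337,155)],(385,230,300,0)),(d,[(496,343),(578,466),(401,533),(320,408)],(222,155,300,300))):
    P=np.array([onz(c,q(p,*o),.08) for p in pts]);print(P,P.mean(0))
for p in [(244,268),(279,268),(289,361),(253,366)]: print(onz(d,p,.055 if p[1]<300 else 0.055))
print(onz(d,(267,326),.077),onz(s,(305,179),.077))
E
```

```text
pin [ 0.47800644 -0.1711744   0.078     ] [ 0.48096044 -0.16849642  0.078     ] [ 0.48043251 -0.16966771  0.0800003 ]
bore [0.51675777 0.05261935 0.08      ] [0.51875677 0.05302463 0.08      ] [0.51822767 0.05276345 0.08083953]
[[0.49136733 0.01766984 0.08      ]
 [0.48209995 0.07517839 0.08      ]
 [0.54208222 0.0875669  0.08      ]
 [0.55150525 0.0271368  0.08      ]] [0.51676369 0.05188798 0.08      ]
[[0.54373848 0.08807564 0.08      ]
 [0.55220958 0.02746065 0.08      ]
 [0.49479042 0.01864863 0.08      ]
 [0.48515727 0.07875885 0.08      ]] [0.51897394 0.05323594 0.08      ]
[ 0.46294479 -0.12652061  0.055     ]
[ 0.51747443 -0.14636149  0.055     ]
[ 0.48019905 -0.31534474  0.055     ]
[ 0.42800858 -0.30518277  0.055     ]
[ 0.46448385 -0.26024962  0.077     ] [ 0.47372022 -0.24783422  0.077     ]
```

Run:
```python
from h import *
from scipy.spatial.transform import Rotation as R
o=get_obs();print(R.from_quat(o["tool_rot"]).as_matrix().round(3), o["position"],o["time"])
p=np.array([.4797,-.1698,.16]);print((p-o["position"])/.025)
```

```text
[[ 0.941 -0.001  0.339]
 [-0.339 -0.001  0.941]
 [-0.    -1.    -0.001]] [0.21163448 0.58770707 0.22205797] 0.25
[ 10.72262087 -30.30028295  -2.48231867]
```

>>> arm_command([
  [[1,-1,1.4],-1],
  [[2,-2.4,2.4],-2.5],
  [[3,-4,3.2],-4],
  [[4,-5.6,3.4],-5.5],
  [[5,-7.2,3.4],-7],
], fingers=1)

```text
time: 0.75
position: [0.3381, 0.407, 0.3091]
tool_rot: [-0.626, 0.326, -0.328, 0.628]
ft_force: [0.7, 0.4, -0.6]
grip_width: 0.0872
```

>>> arm_command([
  [[0.9,-1.7,0],-1.5],
  [[1.8,-3.4,0],-3],
  [[2.6,-5.1,0],-4.5],
  [[3.4,-6.9,0],-6],
  [[4,-8.8,0],-7.2],
])

```text
time: 1.25
position: [0.4378, 0.1863, 0.3077]
tool_rot: [0.495, -0.504, 0.505, -0.496]
ft_force: [1.2, -0.3, -0.6]
grip_width: 0.0868
```

>>> arm_command([
  [[0.3,-2,0],-0.5],
  [[0.6,-4,0],-1],
  [[0.9,-6,0],-1.4],
  [[1.2,-8,0],-1.4],
  [[1.4,-10,0],-1.4],
])

```text
time: 1.75
position: [0.4716, -0.0616, 0.3077]
tool_rot: [0.465, -0.533, 0.533, -0.465]
ft_force: [1.8, 0.1, -1.1]
grip_width: 0.0869
```

>>> arm_command([
  [[0.2,-1.8,-0.8],0],
  [[0.3,-3.3,-1.8],0],
  [[0.3,-4.3,-2.8],0],
  [[0.3,-4.3,-2.8],0],
  [[0.3,-4.3,-2.8],0],
])

```text
time: 2.25
position: [0.4786, -0.1669, 0.2372]
tool_rot: [-0.464, 0.534, -0.532, 0.464]
ft_force: [0.2, 0.1, 1.2]
grip_width: 0.0875
```

Run:
```python
from h import *
o=get_obs();print(o["position"],o["time"],o["ft_force"])
for n in("scene","wrist"):
    c=camera(n);cv2.imwrite(f"pics/{n}1.png",c["pixels"][:,:,::-1])
    P=lambda X:(lambda v:v[:2]/v[2])(c["camera_matrix"]@(c["R"]@np.array(X)+c["t"]))
    print(P([.4797,-.1698,.101]),P([.4797,-.1698,.078]))
```

```text
[ 0.47859918 -0.16690065  0.23715948] 2.25 [0.21373353 0.14867805 1.21985426]
[331.13360606 185.14093986] [330.99585795 194.04152878]
[317.48989647 229.96067406] [317.31864534 223.73464372]
```

View pics/wrist1.png

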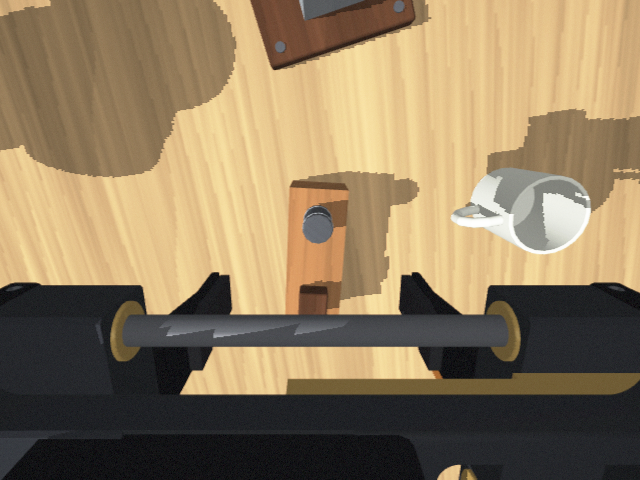

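The wrist picture shows the pin head's top at about (318,226), centred between the fingers. The rack is square to them.

Run:
```python
from h import *
c=camera("wrist");im=np.ascontiguousarray(c["pixels"][:,:,::-1]);h=cv2.cvtColor(im,cv2.COLOR_BGR2HSV)
cv2.imwrite("pics/z2.png",cv2.resize(im[195:255,288:348],None,fx=9,fy=9,interpolation=cv2.INTER_CUBIC))
for u in((318,226.5),(318,225.5)):print(onz(c,u,.101))
```

```text
[ 0.48102123 -0.16663668  0.101     ]
[ 0.48114286 -0.16571635  0.101     ]
```

View pics/z2.png

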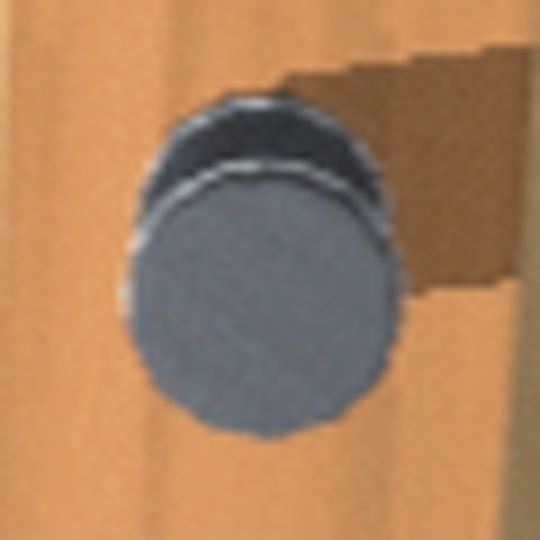

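>>> arm_command([
  [[0,0,-2],0],
  [[0,0,-4],0],
  [[0,0,-4.6],0],
  [[0,0,-4.6],0],
])

```text
time: 2.8
position: [0.478, -0.1651, 0.1212]
tool_rot: [-0.466, 0.534, -0.531, 0.465]
ft_force: [0.2, -0.4, -0.2]
grip_width: 0.0872
```

Run:
```python
from h import *
o=get_obs();print(o["position"],o["time"],o["ft_force"])
c=camera("side");cv2.imwrite("pics/side2.png",c["pixels"][:,:,::-1])
c=camera("wrist");cv2.imwrite("pics/wrist2.png",c["pixels"][:,:,::-1])
o=get_obs();print(o["position"],o["time"],o["ft_force"])
```

```text
[ 0.47802869 -0.16507794  0.12117867] 2.8 [ 0.21010188 -0.42226131 -0.20608117]
[ 0.48013854 -0.16668393  0.12370117] 2.9 [ 0.8880134  -0.73244499  0.74009551]
```

View pics/wrist2.png

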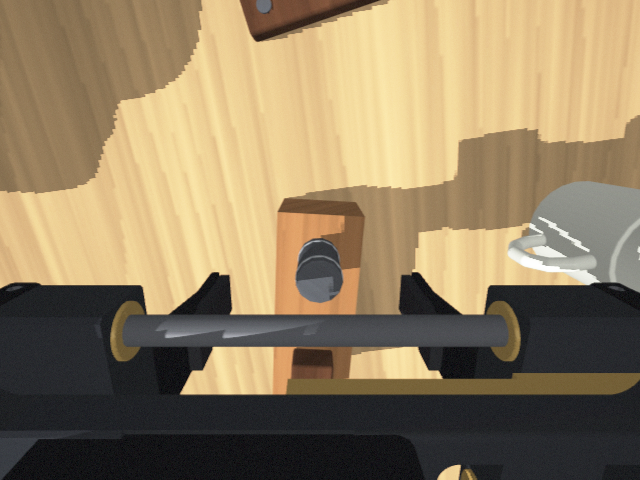

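View pics/side2.png

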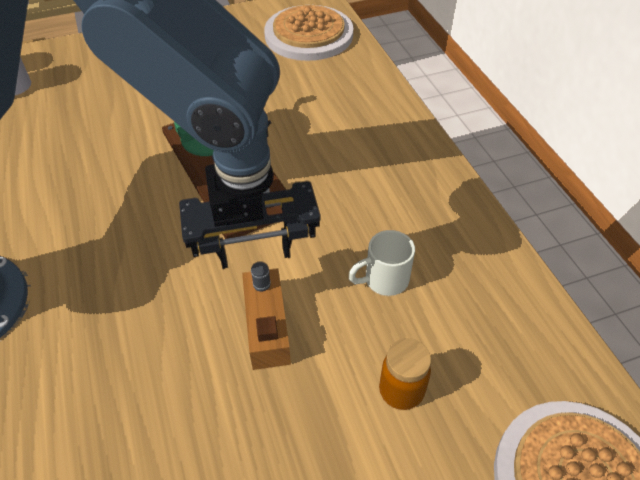

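Run:
```python
from h import *
im=cv2.imread("pics/wrist2.png")
cv2.imwrite("pics/z3.png",cv2.resize(im[230:310,285:355],None,fx=7,fy=7,interpolation=cv2.INTER_CUBIC))
for i in range(6):
    c=camera("wrist");o=get_obs();C=-c["R"].T@c["t"]
    print(o["time"],o["position"].round(4),C.round(4),c["R"][2].round(4))
```

```text
2.95 [ 0.4805 -0.1671  0.1242] [ 0.4889 -0.0892  0.286 ] [-0.0353 -0.2788 -0.9597]
3.0 [ 0.4806 -0.1674  0.1245] [ 0.4891 -0.0895  0.2865] [-0.0341 -0.2796 -0.9595]
3.05 [ 0.4805 -0.1674  0.1244] [ 0.4891 -0.0896  0.2867] [-0.0337 -0.2799 -0.9594]
3.1 [ 0.4803 -0.1674  0.1243] [ 0.489  -0.0897  0.2867] [-0.0338 -0.2799 -0.9594]
3.15 [ 0.48   -0.1674  0.1241] [ 0.4889 -0.0898  0.2866] [-0.0342 -0.2797 -0.9595]
3.2 [ 0.4798 -0.1674  0.1238] [ 0.4887 -0.0898  0.2864] [-0.0347 -0.2794 -0.9596]
```

View pics/z3.png

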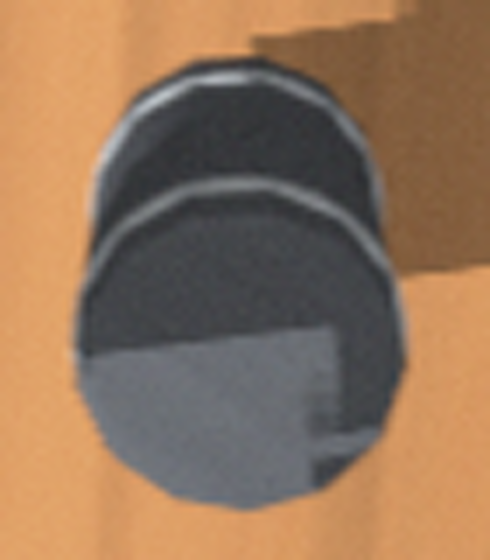

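Run:
```python
from h import *
c=camera("wrist");im=c["pixels"][:,:,::-1]
cv2.imwrite("pics/z4.png",cv2.resize(im[230:310,285:355],None,fx=7,fy=7,interpolation=cv2.INTER_CUBIC))
print(onz(c,(319,278.6),.101),get_obs()["position"])
g=np.array([.48,-.1674,.101]);v=c["camera_matrix"]@(c["R"]@g+c["t"]);print(v/v[2])
```

```text
[ 0.48070731 -0.16917757  0.101     ] [ 0.47958298 -0.16733106  0.12354902]
[317.38907218 275.94151823   1.        ]
```

View pics/z4.png

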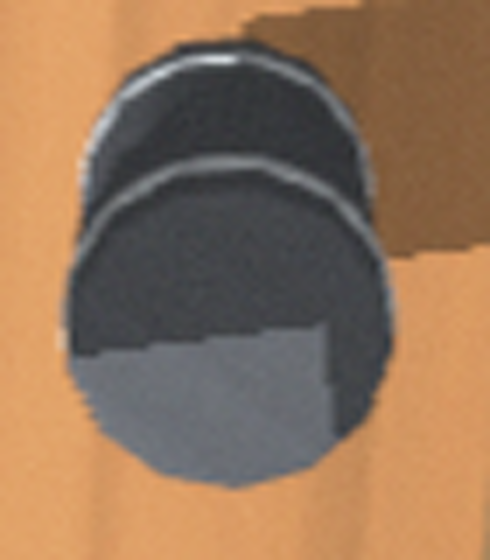

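>>> arm_command([
  [[0,-0.04,-0.6],0],
  [[0,-0.04,-1.2],0],
  [[0,-0.04,-1.8],0],
  [[0,-0.04,-2.2],0],
  [[0,-0.04,-2.4],0],
])

```text
time: 3.75
position: [0.4788, -0.168, 0.0619]
tool_rot: [-0.465, 0.533, -0.533, 0.465]
ft_force: [0.0, 0.3, 0.2]
grip_width: 0.0875
```

>>> arm_command([
  [[0,0,0],0],
  [[0,0,0],0],
  [[0,0,0],0],
  [[0,0,0],0],
  [[0,0,0],0],
], fingers=-1, force=30)

```text
time: 4.25
position: [0.4793, -0.1681, 0.0629]
tool_rot: [0.465, -0.533, 0.533, -0.465]
ft_force: [-0.8, 0.7, -0.5]
grip_width: 0.055
```

>>> arm_command([
  [[0,0,0],0],
  [[0,0,0],0],
  [[0,0,0],0],
])

```text
time: 4.55
position: [0.4791, -0.1681, 0.0626]
tool_rot: [0.465, -0.533, 0.533, -0.465]
ft_force: [-0.2, 0.9, -0.0]
grip_width: 0.0312
```

>>> arm_command([
  [[0,0,0],0],
  [[0,0,0],0],
  [[0,0,0],0],
], force=40)

```text
time: 4.85
position: [0.4794, -0.1682, 0.0626]
tool_rot: [0.465, -0.533, 0.533, -0.465]
ft_force: [0.7, -0.1, 0.1]
grip_width: 0.027
```

Run:
```python
from h import *
c=camera("wrist");o=get_obs();print(o["time"],o["position"],o["ft_force"],o["grip_width"])
cv2.imwrite("pics/wrist3.png",c["pixels"][:,:,::-1])
```

```text
4.9 [ 0.47935545 -0.16818942  0.06261861] [-0.35645603 -0.0121462   0.12737404] 0.027064670812214513
```

View pics/wrist3.png

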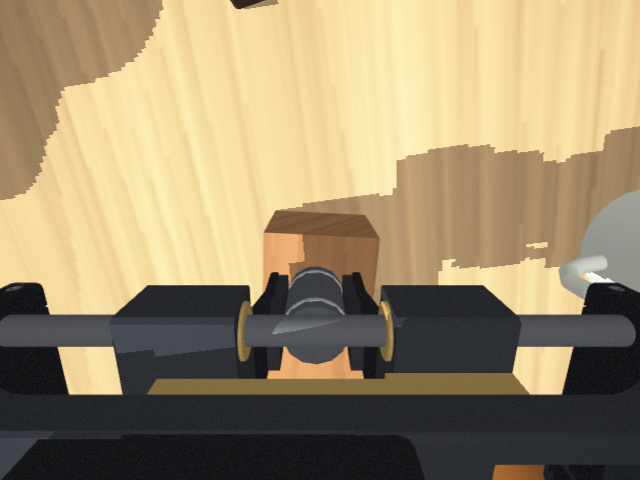

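>>> arm_command([
  [[0,0,0.5],0],
  [[0,0,1.3],0],
  [[0,0,2.5],0],
  [[0,0,4],0],
  [[0,0,5.2],0],
])

```text
time: 5.4
position: [0.4784, -0.1677, 0.1947]
tool_rot: [-0.465, 0.533, -0.533, 0.465]
ft_force: [0.2, -0.5, -0.8]
grip_width: 0.0266
```

>>> arm_command([
  [[0.3,1.6,0],0],
  [[0.6,3.4,0],0],
  [[0.9,5.2,0],0],
  [[1.2,7,0],0],
  [[1.5,8.4,0],0],
])

```text
time: 5.9
position: [0.5152, 0.0445, 0.1931]
tool_rot: [-0.465, 0.533, -0.532, 0.465]
ft_force: [0.1, -0.4, -2.1]
grip_width: 0.0275
```

>>> arm_command([
  [[0,0.5,0],0],
  [[0,0.5,0],0],
  [[0,0.5,0],0],
  [[0,0.5,0],0],
  [[0,0.5,0],0],
])

```text
time: 6.4
position: [0.5164, 0.0531, 0.1926]
tool_rot: [-0.464, 0.533, -0.533, 0.464]
ft_force: [-0.3, 0.3, -1.3]
grip_width: 0.0271
```

Run:
```python
from h import *
for n in("scene","side","wrist"):
    c=camera(n);cv2.imwrite(f"pics/{n}4.png",c["pixels"][:,:,::-1])
o=get_obs();print(o["time"],o["position"],o["ft_force"],o["grip_width"])
```

```text
6.55 [0.51652723 0.05353401 0.19251291] [-0.23531587 -0.00525746 -1.00773739] 0.02722012870621727
```

View pics/scene4.png

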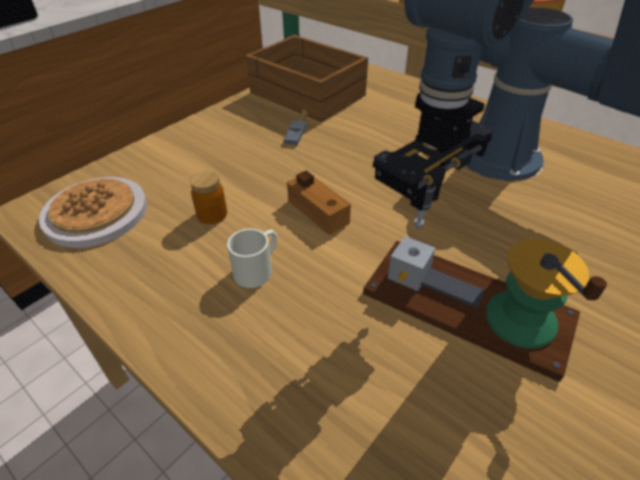

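View pics/side4.png

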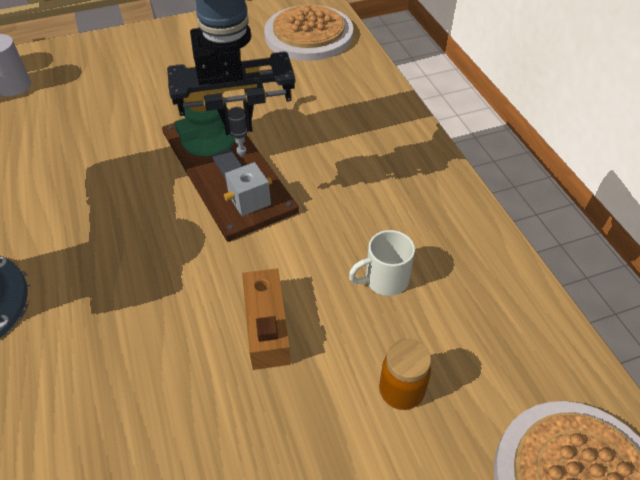

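View pics/wrist4.png

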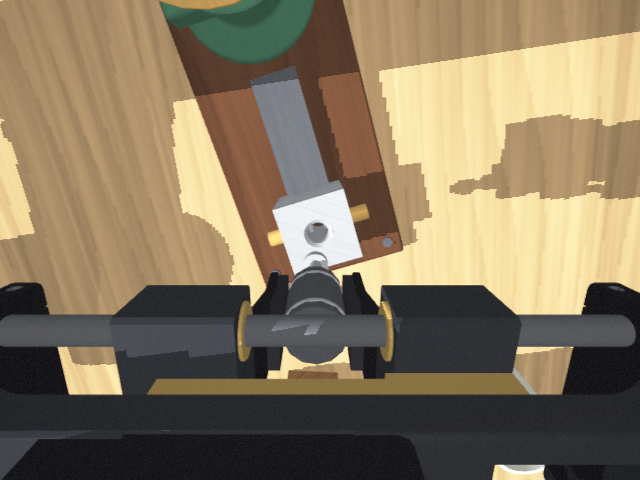

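>>> arm_command([
  [[0,0,-0.5],0],
  [[0,0,-1],0],
  [[0,0,-1.4],0],
  [[0,0,-1.4],0],
  [[0,0,-1.4],0],
])

```text
time: 7.05
position: [0.5166, 0.0543, 0.1575]
tool_rot: [-0.465, 0.533, -0.533, 0.465]
ft_force: [0.8, -0.8, -1.6]
grip_width: 0.027
```

Run:
```python
from h import *
f=lambda i,x,y,w,h,s:cv2.resize(i[y:y+h,x:x+w],None,fx=s,fy=s,interpolation=cv2.INTER_CUBIC)
im=[]
for n in("scene","side","wrist"):
    c=camera(n);cv2.imwrite(f"pics/{n}5.png",c["pixels"][:,:,::-1]);im.append(c["pixels"][:,:,::-1])
o=get_obs();print(o["time"],o["position"],o["ft_force"],o["grip_width"])
cv2.imwrite("pics/z5.png",cv2.hconcat([f(im[0],390,220,50,50,8),f(im[1],222,140,50,50,8)]))
cv2.imwrite("pics/z5w.png",f(im[2],260,200,120,90,6))
```

```text
7.2 [0.51705994 0.05438996 0.15808615] [-0.34513056  0.07422278 -2.02913771] 0.027131595377586526
```

View pics/z5.png

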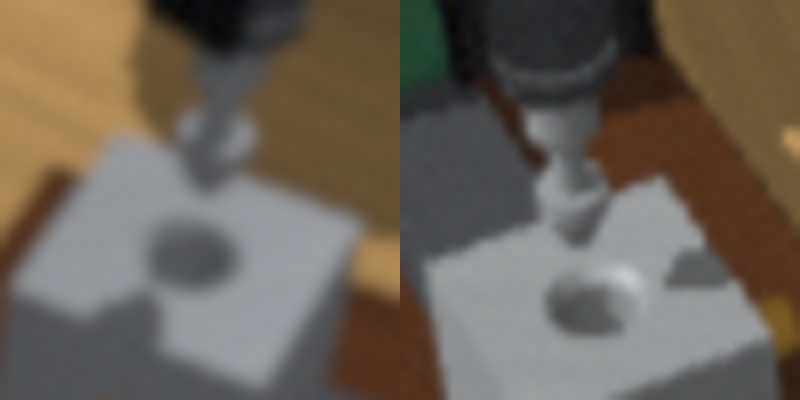

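View pics/z5w.png

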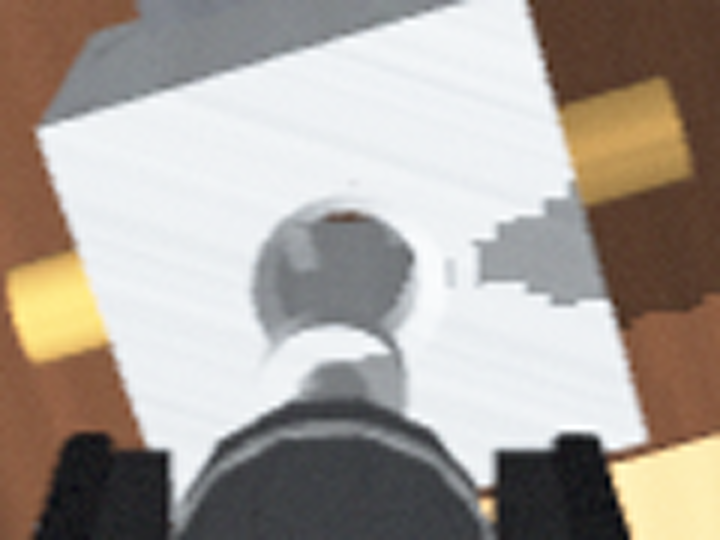

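Run:
```python
from h import *
s=camera("scene");d=camera("side")
q=lambda p,ox,oy:((p[0]+.5)/8-.5+ox,(p[1]+.5)/8-.5+oy)
for n,a,b in(("tip",(205,190),(178,243)),("bore",(194,254.5),(194,300)),("collar",(217,150),(172,205))):
    a=q(a,390,220);b=q(b,222,140);print(n,a,b,tri([ray(s,a),ray(d,b)]),onz(s,a,.08 if n=="bore" else .1005),onz(d,b,.08 if n=="bore" else .1005))
# axis projection for candidate tip
o=get_obs()["position"];print(o)
for c,(ox,oy) in((s,(390,220)),(d,(222,140))):
    for z in(.1005,.1115,.1165,.08):
        v=c["camera_matrix"]@(c["R"]@np.array([o[0],o[1],z])+c["t"]);v=v/v[2];print(z,(v[0]-ox+.5)*8-.5,(v[1]-oy+.5)*8-.5)
w=camera("wrist")
# bore chamfer in wrist: x 252-440,y 197-365
u=((346)/6-.5+260,(281)/6-.5+200);print("wrist bore",onz(w,u,.08))
P=np.array([onz(w,((x+.5)/6-.5+260,(y+.5)/6-.5+200),.08) for x,y in((38,128),(528,-5),(646,440))]);print(P,(P[0]+P[2])/2)
```

```text
tip (415.1875, 243.3125) (243.8125, 169.9375) [0.51607918 0.05272191 0.09983068] [0.51672177 0.0530245  0.1005    ] [0.51596731 0.05200603 0.1005    ]
bore (413.8125, 251.375) (245.8125, 177.0625) [0.51770603 0.05347173 0.08108229] [0.51622548 0.05315281 0.08      ] [0.51815314 0.05417822 0.08      ]
collar (416.6875, 238.3125) (243.0625, 165.1875) [0.51561616 0.05308199 0.11161652] [0.503875   0.04820298 0.1005    ] [0.51794109 0.06442968 0.1005    ]
[0.51695515 0.0544524  0.15807179]
0.1005 210.0033295490507 193.43514668800208
0.1115 217.0389128286838 157.3717737781617
0.1165 220.28110162498933 140.75278726943088
0.08 197.23740507066213 258.87141212681854
0.1005 179.3903813635418 234.834509453922
0.1115 174.33465257577313 198.8124997661862
0.1165 172.01006425763035 182.24983463297872
0.08 188.60377127669767 300.47980702437803
wrist bore [0.51742153 0.05459347 0.08      ]
[[0.48350421 0.07854528 0.08      ]
 [0.54333995 0.08663299 0.08      ]
 [0.5519048  0.02874892 0.08      ]] [0.5177045 0.0536471 0.08     ]
```

>>> arm_command([
  [[0.04,0,-0.2],0],
  [[0.04,0,-0.4],0],
  [[0.04,0,-0.6],0],
  [[0.04,0,-0.8],0],
  [[0.04,0,-0.9],0],
])

```text
time: 7.85
position: [0.5171, 0.0545, 0.1342]
tool_rot: [-0.465, 0.533, -0.533, 0.464]
ft_force: [-0.5, 1.1, -1.4]
grip_width: 0.0273
```

>>> arm_command([
  [[0,0,-0.1],0],
  [[0,0,-0.2],0],
  [[0,0,-0.3],0],
  [[0,0,-0.4],0],
])

```text
time: 8.25
position: [0.518, 0.0544, 0.1251]
tool_rot: [0.465, -0.533, 0.533, -0.465]
ft_force: [1.0, -0.0, -1.7]
grip_width: 0.0273
```

>>> arm_command([
  [[0,0,-0.1],0],
  [[0,0,-0.2],0],
  [[0,0,-0.3],0],
  [[0,0,-0.4],0],
])

```text
time: 8.65
position: [0.518, 0.0544, 0.115]
tool_rot: [0.465, -0.533, 0.533, -0.465]
ft_force: [0.4, -0.2, -0.7]
grip_width: 0.0272
```

>>> arm_command([
  [[0,0,-0.1],0],
  [[0,0,-0.2],0],
  [[0,0,-0.3],0],
])

```text
time: 8.95
position: [0.5182, 0.0545, 0.1076]
tool_rot: [0.464, -0.533, 0.533, -0.465]
ft_force: [2.1, -1.2, 1.7]
grip_width: 0.0272
```

>>> arm_command([
  [[0,0,-0.08],0],
  [[0,0,-0.16],0],
])

```text
time: 9.15
position: [0.518, 0.0545, 0.1038]
tool_rot: [0.465, -0.533, 0.533, -0.465]
ft_force: [0.4, -1.3, 3.2]
grip_width: 0.0269
```

>>> arm_command([
  [[0,0,-0.08],0],
  [[0,0,-0.16],0],
])

```text
time: 9.35
position: [0.5179, 0.0544, 0.0997]
tool_rot: [0.465, -0.533, 0.533, -0.465]
ft_force: [2.0, -0.6, 1.6]
grip_width: 0.0274
```

>>> arm_command([
  [[0,0,-0.06],0],
  [[0,0,-0.12],0],
])

```text
time: 9.55
position: [0.518, 0.0544, 0.0965]
tool_rot: [0.465, -0.533, 0.533, -0.465]
ft_force: [2.1, 0.2, 2.7]
grip_width: 0.0276
```

>>> arm_command([
  [[0,0,-0.06],0],
  [[0,0,-0.12],0],
])

```text
time: 9.75
position: [0.518, 0.0544, 0.0935]
tool_rot: [0.465, -0.533, 0.533, -0.465]
ft_force: [2.4, -0.3, 2.2]
grip_width: 0.0272
```

>>> arm_command([
  [[0,0,-0.06],0],
  [[0,0,-0.1],0],
])

```text
time: 9.95
position: [0.518, 0.0544, 0.0909]
tool_rot: [0.465, -0.533, 0.533, -0.465]
ft_force: [3.4, -0.2, 0.5]
grip_width: 0.0269
```

>>> arm_command([
  [[0,0,-0.03],0],
  [[0,0,-0.06],0],
])

```text
time: 10.15
position: [0.5179, 0.0544, 0.0895]
tool_rot: [0.465, -0.533, 0.533, -0.465]
ft_force: [3.5, -0.8, 0.6]
grip_width: 0.0272
```

>>> arm_command([
  [[0,0,-0.03],0],
  [[0,0,-0.06],0],
])

```text
time: 10.35
position: [0.518, 0.0544, 0.0881]
tool_rot: [0.465, -0.533, 0.533, -0.465]
ft_force: [3.5, -0.7, 0.7]
grip_width: 0.027
```

>>> arm_command([
  [[0,0,-0.02],0],
  [[0,0,-0.04],0],
])

```text
time: 10.55
position: [0.518, 0.0544, 0.0875]
tool_rot: [0.465, -0.533, 0.533, -0.465]
ft_force: [2.2, -0.0, 9.0]
grip_width: 0.0272
```

>>> arm_command([
  [[0,0,-0.02],0],
  [[0,0,-0.02],0],
])

```text
time: 10.75
position: [0.518, 0.0544, 0.0876]
tool_rot: [0.465, -0.533, 0.533, -0.465]
ft_force: [2.4, -1.8, 7.5]
grip_width: 0.0271
```

Run:
```python
from h import *
f=lambda i,x,y,w,h,s:cv2.resize(i[y:y+h,x:x+w],None,fx=s,fy=s,interpolation=cv2.INTER_CUBIC)
a=camera("scene")["pixels"][:,:,::-1];b=camera("side")["pixels"][:,:,::-1]
o=get_obs();print(o["time"],o["position"],o["ft_force"],o["grip_width"])
cv2.imwrite("pics/z6.png",cv2.hconcat([f(a,390,210,50,65,8),f(b,222,130,50,65,8)]))
```

```text
10.85 [0.51802477 0.05436269 0.08756684] [ 3.15420122 -0.83584202  8.05670521] 0.02735427962690222
```

View pics/z6.png

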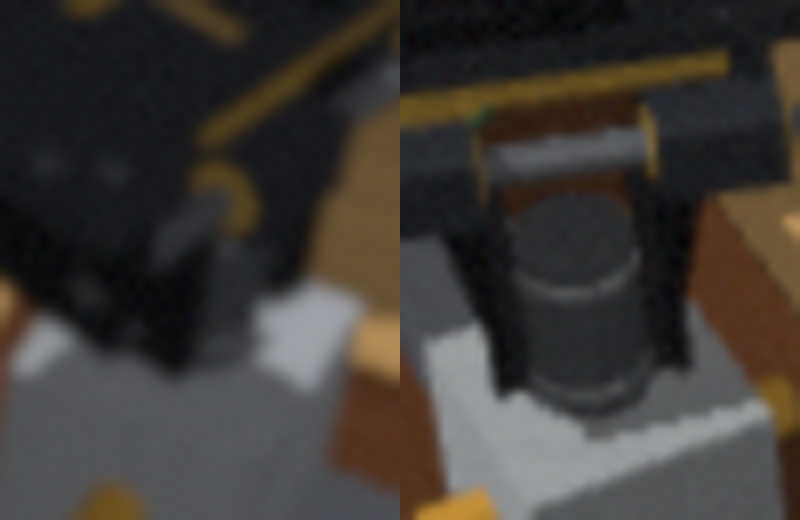

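The side zoom shows the head standing on the block face around the bore, with no visible gap. I'll press a bit more to be sure it's home.

>>> arm_command([
  [[0,0,-0.03],0],
  [[0,0,-0.05],0],
])

```text
time: 11.05
position: [0.518, 0.0544, 0.0875]
tool_rot: [0.465, -0.532, 0.533, -0.465]
ft_force: [-0.1, -1.6, 22.1]
grip_width: 0.0271
```

>>> arm_command([
  [[0,0,-0.03],0],
  [[0,0,-0.03],0],
])

```text
time: 11.25
position: [0.518, 0.0544, 0.0875]
tool_rot: [0.464, -0.532, 0.533, -0.465]
ft_force: [-0.7, -0.8, 23.4]
grip_width: 0.027
```

>>> arm_command([
  [[0,0,0.03],0],
  [[0,0,0.06],0],
  [[0,0,0.08],0],
])

```text
time: 11.55
position: [0.518, 0.0544, 0.0876]
tool_rot: [0.464, -0.532, 0.533, -0.465]
ft_force: [4.0, -0.7, 3.3]
grip_width: 0.0269
```

>>> arm_command([
  [[0,0,0.02],0],
  [[0,0,0.04],0],
])

```text
time: 11.75
position: [0.518, 0.0544, 0.0876]
tool_rot: [0.465, -0.533, 0.533, -0.465]
ft_force: [4.4, -0.9, 0.3]
grip_width: 0.027
```

>>> arm_command([
  [[0,0,0.02],0],
  [[0,0,0.03],0],
])

```text
time: 11.95
position: [0.5179, 0.0544, 0.0877]
tool_rot: [0.465, -0.533, 0.533, -0.465]
ft_force: [5.6, -0.2, -4.1]
grip_width: 0.0271
```

>>> arm_command([
  [[0.02,0,0],0],
  [[0.02,0,0.01],0],
])

```text
time: 12.15
position: [0.518, 0.0544, 0.0878]
tool_rot: [-0.465, 0.533, -0.533, 0.465]
ft_force: [4.8, -1.2, -3.4]
grip_width: 0.027
```

>>> arm_command([
  [[0,0,0.01],0],
  [[0,0,0.02],0],
])

```text
time: 12.35
position: [0.518, 0.0544, 0.0883]
tool_rot: [-0.465, 0.533, -0.533, 0.465]
ft_force: [5.5, 0.3, -4.5]
grip_width: 0.0269
```

>>> arm_command([
  [[0,0,0.01],0],
  [[0.02,0,0.02],0],
])

```text
time: 12.55
position: [0.518, 0.0544, 0.0889]
tool_rot: [-0.465, 0.533, -0.533, 0.464]
ft_force: [4.7, -2.1, -4.0]
grip_width: 0.0269
```

>>> arm_command([
  [[0,0,0.01],0],
  [[0,0,0.02],0],
])

```text
time: 12.75
position: [0.518, 0.0545, 0.0897]
tool_rot: [-0.465, 0.533, -0.533, 0.464]
ft_force: [4.3, -1.8, -3.8]
grip_width: 0.027
```

>>> arm_command([
  [[0,0,0.01],0],
  [[0,0,0.02],0],
])

```text
time: 12.95
position: [0.518, 0.0545, 0.0904]
tool_rot: [-0.465, 0.533, -0.533, 0.464]
ft_force: [3.5, -1.5, -3.7]
grip_width: 0.0271
```

>>> arm_command([
  [[0,0,0.015],0],
  [[0,0,0.03],0],
])

```text
time: 13.15
position: [0.518, 0.0546, 0.0913]
tool_rot: [-0.465, 0.533, -0.533, 0.465]
ft_force: [2.1, -0.9, -2.3]
grip_width: 0.0266
```

>>> arm_command([
  [[0,0,0.015],0],
  [[0,0,0.03],0],
])

```text
time: 13.35
position: [0.518, 0.0545, 0.092]
tool_rot: [-0.465, 0.533, -0.533, 0.465]
ft_force: [3.1, -2.0, -4.9]
grip_width: 0.0272
```

>>> arm_command([
  [[0,0,0.015],0],
  [[0,0,0.03],0],
])

```text
time: 13.55
position: [0.5181, 0.0546, 0.0923]
tool_rot: [-0.465, 0.533, -0.533, 0.465]
ft_force: [2.7, -1.0, -9.3]
grip_width: 0.027
```

>>> arm_command([
  [[0,0,0.005],0],
  [[0,0,0.01],0],
])

```text
time: 13.75
position: [0.5181, 0.0546, 0.0925]
tool_rot: [-0.465, 0.533, -0.533, 0.464]
ft_force: [3.5, -0.5, -10.6]
grip_width: 0.0271
```

>>> arm_command([
  [[0,0,0.005],0],
  [[0,0,0.005],0],
])

```text
time: 13.95
position: [0.518, 0.0545, 0.0926]
tool_rot: [-0.465, 0.533, -0.533, 0.464]
ft_force: [3.3, -1.3, -12.0]
grip_width: 0.0268
```

Holding steady here for over a second.

>>> arm_command([
  [[0,0,0],0],
  [[0,0,0],0],
  [[0,0,0],0],
  [[0,0,0],0],
  [[0,0,0],0],
])

```text
time: 14.45
position: [0.518, 0.0545, 0.0929]
tool_rot: [-0.465, 0.533, -0.533, 0.464]
ft_force: [2.4, -0.8, -14.2]
grip_width: 0.0274
```

>>> arm_command([
  [[0,0,0],0],
  [[0,0,0],0],
  [[0,0,0],0],
  [[0,0,0],0],
  [[0,0,0],0],
])

```text
time: 14.95
position: [0.5181, 0.0545, 0.093]
tool_rot: [-0.465, 0.533, -0.533, 0.465]
ft_force: [2.0, -0.1, -15.2]
grip_width: 0.0272
```

>>> arm_command([
  [[0,0,0],0],
  [[0,0,0],0],
  [[0,0,0],0],
  [[0,0,0],0],
  [[0,0,0],0],
])

```text
time: 15.45
position: [0.5181, 0.0545, 0.0931]
tool_rot: [-0.465, 0.533, -0.533, 0.465]
ft_force: [0.6, -0.2, -15.5]
grip_width: 0.027
```

>>> arm_command([
  [[0,0,-0.01],0],
  [[0,0,-0.015],0],
])

```text
time: 15.65
position: [0.5181, 0.0545, 0.0929]
tool_rot: [-0.465, 0.533, -0.533, 0.465]
ft_force: [0.0, -0.4, -13.2]
grip_width: 0.0273
```

>>> arm_command([
  [[0,0,0],0],
  [[0,0,0],0],
  [[0,0,0],0],
])

```text
time: 15.95
position: [0.5182, 0.0545, 0.0929]
tool_rot: [-0.465, 0.533, -0.533, 0.465]
ft_force: [-0.6, 0.1, -12.2]
grip_width: 0.0271
```

>>> arm_command([
  [[0,0,-0.004],0],
  [[0,0,-0.004],0],
  [[0,0,-0.004],0],
  [[0,0,-0.004],0],
])

```text
time: 16.35
position: [0.5182, 0.0545, 0.0927]
tool_rot: [-0.465, 0.533, -0.533, 0.465]
ft_force: [-1.7, 0.4, -10.6]
grip_width: 0.0272
```

>>> arm_command([
  [[0,0,0],0],
  [[0,0,0],0],
  [[0,0,0],0],
  [[0,0,0],0],
  [[0,0,0],0],
])

```text
time: 16.85
position: [0.5183, 0.0545, 0.0927]
tool_rot: [-0.465, 0.533, -0.533, 0.465]
ft_force: [-1.6, 0.2, -10.4]
grip_width: 0.027
```

>>> arm_command([
  [[0,0,0],0],
  [[0,0,0],0],
  [[0,0,0],0],
  [[0,0,0],0],
  [[0,0,0],0],
])

```text
time: 17.35
position: [0.5183, 0.0545, 0.0927]
tool_rot: [-0.465, 0.533, -0.533, 0.465]
ft_force: [-2.9, -0.0, -10.1]
grip_width: 0.0273
```

>>> arm_command([
  [[0,0,-0.02],0],
  [[0,0,-0.04],0],
  [[0,0,-0.07],0],
  [[0,0,-0.1],0],
])

```text
time: 17.75
position: [0.5201, 0.0542, 0.0913]
tool_rot: [0.464, -0.532, 0.534, -0.466]
ft_force: [-1.6, -0.3, -0.7]
grip_width: 0.0273
```

>>> arm_command([
  [[0,0,-0.03],0],
  [[0,0,-0.06],0],
  [[0,0,-0.09],0],
])

```text
time: 18.05
position: [0.52, 0.0543, 0.0884]
tool_rot: [0.464, -0.532, 0.534, -0.466]
ft_force: [0.7, 1.1, -0.2]
grip_width: 0.0275
```

>>> arm_command([
  [[0,0,-0.02],0],
  [[0,0,-0.04],0],
])

```text
time: 18.25
position: [0.5197, 0.0544, 0.0876]
tool_rot: [0.464, -0.532, 0.534, -0.465]
ft_force: [-0.7, -0.1, 6.6]
grip_width: 0.027
```

>>> arm_command([
  [[0,0,-0.02],0],
  [[0,0,-0.03],0],
])

```text
time: 18.45
position: [0.5197, 0.0544, 0.0875]
tool_rot: [0.464, -0.532, 0.534, -0.465]
ft_force: [-2.8, 0.6, 10.7]
grip_width: 0.0272
```

>>> arm_command([
  [[0,0,0],0],
  [[0,0,0],0],
  [[0,0,0],0],
  [[0,0,0],0],
  [[0,0,0],0],
], fingers=0.6)

```text
time: 18.95
position: [0.5185, 0.0545, 0.086]
tool_rot: [-0.465, 0.533, -0.533, 0.465]
ft_force: [-0.4, 1.2, 1.2]
grip_width: 0.0595
```

>>> arm_command([
  [[0,0,0],0],
  [[0,0,0],0],
  [[0,0,0.3],0],
  [[0,0,0.8],0],
  [[0,0,1.4],0],
])

```text
time: 19.45
position: [0.5184, 0.0545, 0.1221]
tool_rot: [-0.465, 0.533, -0.533, 0.465]
ft_force: [-0.2, 0.3, -0.1]
grip_width: 0.0699
```

>>> arm_command([
  [[0,0,1],0],
  [[0,0,2.5],0],
  [[0,0,3.5],0],
  [[0,-1.5,3.5],0],
  [[0,-2.5,3.5],0],
])

```text
time: 19.95
position: [0.5195, -0.009, 0.2114]
tool_rot: [0.464, -0.531, 0.534, -0.466]
ft_force: [0.4, 0.6, -0.7]
grip_width: 0.0694
```

>>> arm_command([
  [[0,-1,0],0],
  [[0,-2,0],0],
  [[0,-2,0],0],
  [[0,-2,0],0],
])

```text
time: 20.35
position: [0.5185, -0.0581, 0.2095]
tool_rot: [0.464, -0.533, 0.533, -0.465]
ft_force: [0.1, -0.0, -0.1]
grip_width: 0.0694
```

Run:
```python
from h import *
f=lambda i,x,y,w,h,s:cv2.resize(i[y:y+h,x:x+w],None,fx=s,fy=s,interpolation=cv2.INTER_CUBIC)
im=[]
for n in("scene","side"):
    c=camera(n);cv2.imwrite(f"pics/{n}7.png",c["pixels"][:,:,::-1]);im.append(c["pixels"][:,:,::-1])
o=get_obs();print(o["time"],o["position"],o["ft_force"],o["grip_width"])
cv2.imwrite("pics/z7.png",cv2.hconcat([f(im[0],390,210,50,65,8),f(im[1],222,145,50,65,8)]))
```

```text
20.45 [ 0.51830171 -0.05717705  0.20914795] [-0.58656095  0.64714122 -0.49699733] 0.0695499689926902
```

View pics/z7.png

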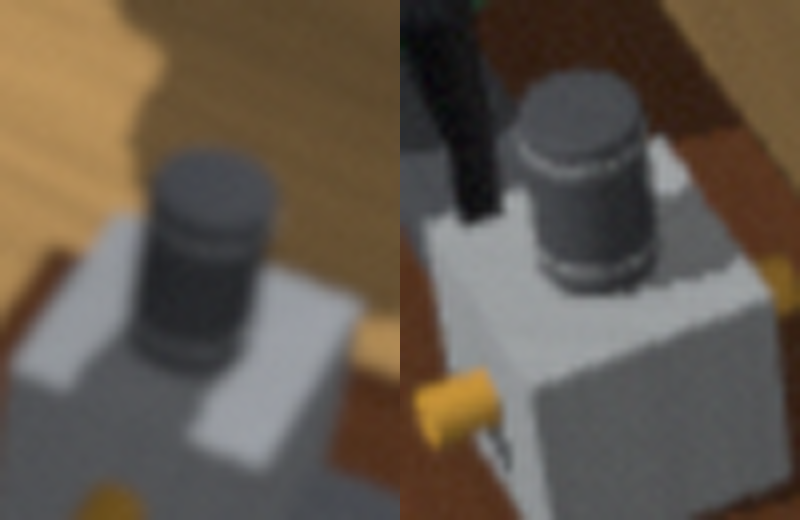

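View pics/side7.png

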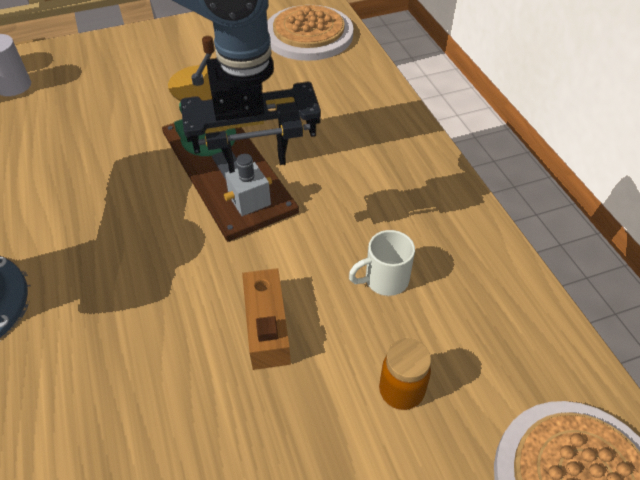

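The zoom shows the head standing on the block, centred and upright. The rack, peg, mug and jar haven't moved. One numeric check before handing in.

Run:
```python
from h import *
s=camera("scene");d=camera("side")
b=np.array([.5177,.0535,.08])
q=lambda p,ox,oy:((p[0]+.5)/8-.5+ox,(p[1]+.5)/8-.5+oy)
# head silhouette centres: scene x130..278,y148..374; side (586,178)
a=q((204,261),390,210);e=q((587-400,180.5),222,145)
print("grip",tri([ray(s,a),ray(d,e)]),onz(s,a,.103),onz(d,e,.103))
for n in("scene","side"):
    x=cv2.imread(f"pics/{n}0.png").astype(int);y=cv2.imread(f"pics/{n}7.png").astype(int);D=abs(x-y).max(2)
    B={"scene":{"mug":(228,225,280,288),"jar":(190,170,228,224),"peg":(295,170,316,188)},"side":{"mug":(348,230,415,295),"jar":(378,338,432,410),"peg":(255,315,280,342)}}[n]
    print(n,{k:float((D[v[1]:v[3],v[0]:v[2]]>40).mean()) for k,v in B.items()})
```

```text
grip [0.51894774 0.05341599 0.10515288] [0.51684913 0.05244318 0.103     ] [0.51933105 0.05571668 0.103     ]
scene {'mug': 0.0, 'jar': 0.0, 'peg': 0.0}
side {'mug': 0.0, 'jar': 0.0, 'peg': 0.0}
```

```bash
python3 -c "
from rig import hand_in;print(hand_in())"
```

```text
the job is handed in; nothing more can be done
None
```

The locking pin is in the grinder's lock block, tug-tested, let go and handed in at about 20.5 s. No verdict was reported.

- **Insertion:** I took the pin from the rack and lowered it into the bore in small steps. I then pressed to about 23 N, and the tool stopped dead at z = 0.0875 m, the height I expected with the head fully home. I felt no distinct snap on the way down.
- **Tug test:** The pin rose about 4 mm before the catches took the pull. I held it there for about 3.5 s, with a wrist reading of about 10 to 15.5 N.
    - That reading includes the pin's weight and some friction, so I put the real pull on the catches at roughly 7 to 12 N, at most about 14 N.
    - The pull crept up while I held it, so I eased it back and held about 10 N for another second.
- **Final checks:**
    - **Seating:** I set the pin down with about 10 N, and it came back to z = 0.0875 m. After release, the two cameras put the middle of the head about 24 mm above the bore, where 23 mm is fully home. It is about 1 mm off the bore's axis and looks upright.
    - **Bystanders:** The mug, jar and peg look unchanged in both views.
- **Disagreements:** The scene and side cameras differ by about 2 to 3 mm on horizontal positions, close to their stated calibration error. The catch spring can't be read directly, so the pull is worked out from the wrist force.

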